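Load loose thumbscrews into the gravity chute, knob up and stud down

ROBOT

A 6-joint arm with a two-finger parallel gripper is mounted at the origin on a cart in front of the work surface, level with it; the furniture and walls round the work are solid. World frame = base frame: x ahead of the robot, y to its left, z up, the work surface at z = 0. Lengths are in m, angles in degrees, forces in N, time in s.
With the tool pointing down it reaches from about 0.325 to 0.85 m from the base axis. Payload 4.4 kg.
Tool frame: the origin (TCP) lies where the fingers leave the gripper's body, on its centre line; the fingertips stand 97 mm ahead of it and the grasp point (between the pads) lies 78 mm ahead of it; z points along the fingers, y is the line along which they close (so a half turn about z gives the same grasp; the last joint's range is limited). The gripper opens to 94 mm and grips with 3 to 60 N. Pads are 16 mm wide; open, the fingers measure 119 mm over their backs; the gripper's body (75 mm by 177 mm) begins 78 mm behind the grasp point.
Start: joints at [-81.618, 11.837, 88.321, -0, 79.842, -8.623], TCP at [0.168, -0.55, 0.303] pointing down, gripper open.
Joint ranges: [-156.59, 156.59], [-49.26, 127.26], [12.9, 141.05], [-63.56, 243.56], [4.71, 150.69], [-161.64, 161.64]. Speed limits (degrees/s): [159.86, 159.86, 180, 180, 180, 180].

INTERFACE

Orientations are given as a 3x3 rotation matrix whose columns are the frame's x, y, z axes.
In Python, from bench import ctrl, eyes, workorder, search_frame, cut_out gives the robot as it stands.
- The arm moves only by the tool send_rows, never from a script. Its argument "steps" is a list that holds one entry, the list of rows, each a list of 5 numbers: the shift along the world's x, y, z in mm, then the turn about the world's z in degrees, then the closure in counts, from 0 (fully open) to 255 (shut). A call has exactly 5 rows; each row is the pose to reach, as a shift and turn from the pose commanded when the call began; what a row does not reach only later rows make up. A row lasts 1/10 s, in which the tool goes at most 50 mm and 8.59 degrees, less where a joint would pass 70% of its speed; a pose out of reach is approached as far as the arm can. A call with a gripper value outside its range is refused whole. The fingers move at their own pace and stop on an object; the grip force is fixed at half the most. Time passes only in rows, so rows that repeat a pose let the fingers close, or fill a call up. It gives the time, the measured TCP pose, the force, the opening and the grip force at its end, in the units of the state.
- ctrl.get_state(): the state, without advancing time (a new reading comes with each control period).
- eyes.snapshot(name): name is "scene" or "top"; returns the picture (400x640x3 uint8, red, green, blue); there is no depth.
- eyes.camera_params(name): a dict with "fovy" (degrees; the focal length in pixels is half the picture's height over the tangent of half this angle, whatever the lens; pixels are square), "cx", "cy" (the principal point, pixels), "origin" and "rotation" of the camera in the world. Camera axes: x right, y down, z forward; pixel columns grow to the right and rows downward; lengths in m; the calibration is good to about 2 mm. A picture is of the moment at which its call begins. camera_params takes no time and is no camera call.
- workorder.sign_off(): hands the job in; it is judged then, once.
Trained networks look in the newest picture that a camera, given by its name, has taken for a name from the list of things; names that differ only in an ending like _2 or _b are one class to them, and where a whole thing is asked for, a point or a joint stands for the part that bears it (a point fixed in the world has none). Each returns a list of dicts, best first, with "score" (0 to 1); they miss things now and then, are a little off and sometimes report something else, mostly with a low value. They report only what shows in the picture. A call takes as long as a camera call.
- search_frame(camera, name): "point" ([row, column] in pixels, amid what is visible of it).
- cut_out(camera, name): "pixels" (400x640 bool, what is visible of it) and "point" ([row, column] in pixels, amid what is visible of it).
The state is a dict: "time_s": time; "joint_positions": joint angles; "joint_vel": joint speeds; "joint_torque": joint torques, N m; "eef_pos": TCP position; "tcp_rot": TCP orientation; "ft_force": force on the tool from outside, world axes, zero at the start; "ft_torque": the same for the moment, N m; "opening": finger opening in m; "grip_force": force on a finger pad.
Only numpy, scipy, OpenCV 4.12 (cv2) and the standard library are available. Lean on these libraries where they do the work, as an engineer would, in place of code of your own. Each camera call takes 0.05 s, during which the arm holds its last target. There are 200 camera calls.

TASK

Load the two loose thumbscrews into the inclined gravity chute so that all hang the same way as the one already waiting in it: knob on top of the track, stud down in the slot, each run fully down into the queue, knob against knob. Leave the waiting screw in its place at the end stop, and leave the dish, the dropper bottle and the framed filter where they are.

Things in the scene. Friction and masses are not known exactly. Their poses are not given: they have to be found in the camera images.
- chute: Aluminium stand of the chute, fixed to the bench: base plate 200 x 84 x 8 mm. Origin at the centre of its underside; x points up the chute, i.e. from the low end (towards the robot) to the high end, z up.
- track: Inclined aluminium U-channel, 190 mm long, 17 mm wide outside, open on top: slot 10 mm wide, 33 mm deep, walls 3.5 mm thick. Origin mid-slot at the low end, level with the walls' upper edges, at the face of the end stop (26 mm wide, 14 mm above the edges); x runs up the slope along the slot, 35 degrees above horizontal, y across, z square to the slope. Smooth: a screw let go in it slides down.
- chute_loading (a point): Middle of the open loading length, mid-slot and level with the upper edges of the walls; axes as track, 150 mm up the slope from its origin. Screws can go in from above only from 40 mm below to 35 mm above this point along the slope; beside the channel it is free there down to 25 mm below the edges. A seated screw's knob lies on both wall edges (knob centre 5 mm above them), stud in the slot.
- chute_strip (a point): Clear hold-down strip over the slot, 40 mm wide, 3 mm thick, 12 mm of room under it; this point is the middle of its underside, axes as track. It covers 24 to 100 mm up the slope from the stop; its upper end is bent up as a lead-in (top 20 mm above the wall edges). In the full queue the knob centres stand 10, 30 and 50 mm up the slope from the stop.
- screw_queued_head (a point): The waiting screw, in the chute at the end stop, hanging the right way. Thumbscrew, 20 g: black fluted knob, 20 mm diameter, 10 mm thick; steel stud, 8 mm diameter, 26 mm long. Point: centre of the knob; z runs along the stud towards its tip (tip 31 mm from this point). 
- screw_lying_head (a point): Loose screw that lies on its side on the bench, on the rim of the knob and the tip of the stud (axis 13 degrees from level, knob centre 11 mm up), the stud pointing roughly away from the robot. It rolls if pushed. Thumbscrew, 20 g: black fluted knob, 20 mm diameter, 10 mm thick; steel stud, 8 mm diameter, 26 mm long. Point: centre of the knob; z runs along the stud towards its tip (tip 31 mm from this point). 
- screw_standing_head (a point): Loose screw that stands upside down on its knob, stud straight up, tip 36 mm above the bench; it has to be turned over. Thumbscrew, 20 g: black fluted knob, 20 mm diameter, 10 mm thick; steel stud, 8 mm diameter, 26 mm long. Point: centre of the knob; z runs along the stud towards its tip (tip 31 mm from this point). 
- sample_dish: Bystander: small shallow round dish with two dark test cells, 60 mm in diameter, 12 mm high, loose. Origin at the centre of its underside.
- dropper_bottle: Bystander: amber dropper bottle, 32 mm in diameter, 105 mm high, loose. Origin at the centre of its underside.
- filter: Bystander: black framed square filter lying flat, orange glass, 50 x 50 x 9 mm, loose. Origin at the centre of its underside.

How it is judged:
By the outcome, as a careful person would: the job done as asked, in the order asked, and still so for the second after the job is handed in, with the robot touching nothing.
It also fails if it takes over 72 s, if anything falls off the work surface, if the arm or the gripper's body presses on something with over 40 N, if the wrist force passes 120 N, or if a joint passes its speed limit or range.

## Working session

There is one attempt and no reset: what is moved stays moved. The work goes in short steps, Python scripts to look and compute and a tool call to move; the robot and the scene stay as the last step left them, time stands still between calls to the robot, and variables do not carry over. Pictures are saved under pics/ and viewed, at most 10 in all, crops included, and the job is handed in when it is done.

Besides the shell and the picture viewer there is one more tool, called after "Emit:" in YAML: its name, and indented under it one key for each argument. send_rows: Moves the arm, as the interface text tells. Its arguments: {"type":"object","properties":{"steps":{"type":"array","items":{"type":"array","items":{"type":"array","items":{"type":"number"}}}}},"required":["steps"]}

```bash
mkdir -p pics; cat > h.py <<'E'
import numpy as np,cv2
from bench import ctrl,eyes,workorder,search_frame,cut_out
def ray(cam,p):
    c=eyes.camera_params(cam);f=200/np.tan(np.radians(c["fovy"])/2)
    d=np.array([(p[1]-c["cx"])/f,(p[0]-c["cy"])/f,1.]);return np.array(c["origin"]),np.array(c["rotation"])@d
def onz(cam,p,z):
    o,d=ray(cam,p);return o+d*(z-o[2])/d[2]
def pix(cam,X):
    c=eyes.camera_params(cam);f=200/np.tan(np.radians(c["fovy"])/2)
    q=np.array(c["rotation"]).T@(np.array(X)-c["origin"]);return np.array([c["cy"]+f*q[1]/q[2],c["cx"]+f*q[0]/q[2]])
def tri(p1,p2):
    o1,d1=ray("scene",p1);o2,d2=ray("top",p2)
    s=np.linalg.lstsq(np.c_[d1,-d2],o2-o1,rcond=None)[0];a=o1+d1*s[0];b=o2+d2*s[1];return (a+b)/2,np.linalg.norm(a-b)
E
python3 - <<'E'
from h import *
np.set_printoptions(precision=3,suppress=True)
for c in("scene","top"):
    im=eyes.snapshot(c);cv2.imwrite(f"pics/{c}0.png",im[:,:,::-1])
    p=eyes.camera_params(c);print(c,p["fovy"],np.array(p["origin"]),np.array(p["rotation"]).tolist())
    for n in["chute","track","screw_queued_head","screw_lying_head","screw_standing_head","sample_dish","dropper_bottle","filter"]:
        r=search_frame(c,n);print(n,[(np.round(q["point"],1).tolist(),round(q["score"],2),onz(c,q["point"],0.01)[:2].round(3).tolist()) for q in r[:4]])
E
```

```text
scene 42.79401756527294 [-0.005 -1.036  1.269] [[0.8826804726282358, -0.3407047739979933, 0.32372123843790507], [-0.46997356030510035, -0.6401718223034933, 0.6077046079657229], [0.00018935401463653385, -0.6885494135525795, -0.7251894023229079]]
chute [([244.2, 368.7], 0.84, [0.571, -0.226]), ([234.3, 365.0], 0.32, [0.582, -0.187])]
track [([230.5, 362.7], 0.7, [0.583, -0.17])]
screw_queued_head []
screw_lying_head []
screw_standing_head []
sample_dish [([219.9, 330.9], 0.66, [0.515, -0.083])]
dropper_bottle [([272.4, 407.8], 0.47, [0.619, -0.372])]
filter [([156.0, 258.2], 0.51, [0.426, 0.315])]
top 52.830793935233075 [ 0.303 -0.054  1.098] [[-0.0013838743862825324, -0.9820350518748319, 0.18869351282139726], [-0.9999857150743369, 0.0023331857192246193, 0.004808938725580044], [-0.0051628034002631105, -0.18868416238146601, -0.9820242524130727]]
chute [([180.0, 383.5], 0.95, [0.561, -0.246])]
track [([177.3, 389.3], 0.76, [0.568, -0.262])]
screw_queued_head [([206.9, 391.3], 0.46, [0.485, -0.265])]
screw_lying_head []
screw_standing_head [([214.5, 216.7], 0.41, [0.465, 0.213])]
sample_dish [([194.3, 324.5], 0.55, [0.521, -0.082])]
dropper_bottle [([161.7, 435.4], 0.51, [0.613, -0.393])]
filter []
```

View pics/scene0.png

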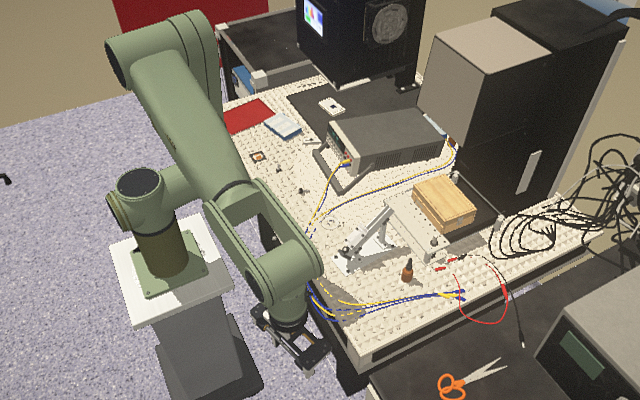

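View pics/top0.png

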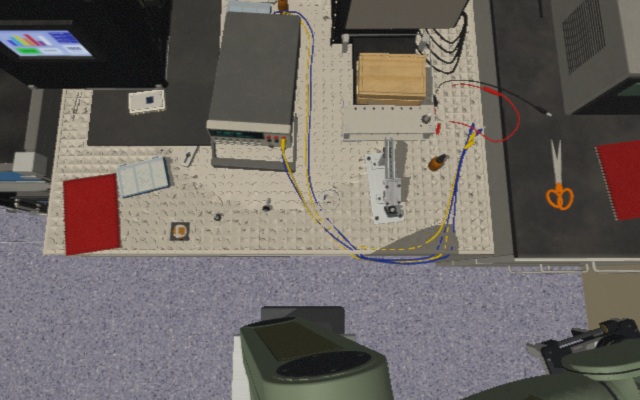

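```bash
python3 - <<'E'
import cv2,numpy as np
t=cv2.imread("pics/top0.png");s=cv2.imread("pics/scene0.png")
a=cv2.resize(t[190:230,200:280],None,fx=5,fy=5,interpolation=2);b=cv2.resize(t[130:230,350:450],None,fx=4,fy=4,interpolation=2)
c=cv2.resize(s[160:200,270:320],None,fx=5,fy=5,interpolation=2);d=cv2.resize(s[195:285,325:420],None,fx=4,fy=4,interpolation=2)
o=np.zeros((600,800,3),np.uint8);o[:200,:400]=a;o[200:600,:400]=b;o[:200,400:650]=c;o[200:560,400:780]=d
cv2.imwrite("pics/c0.png",o)
E
```

```text
(no output)
```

View pics/c0.png

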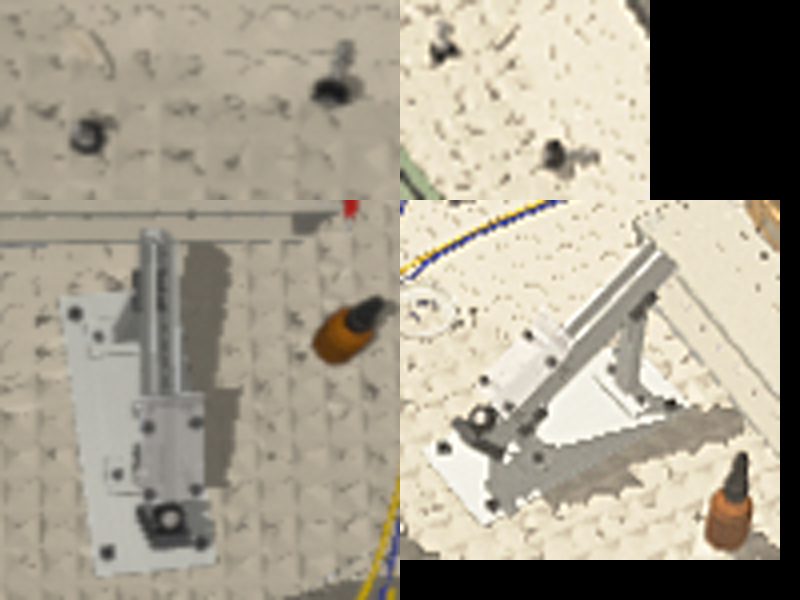

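```bash
python3 - <<'E'
import cv2,numpy as np
t=cv2.imread("pics/top0.png");s=cv2.imread("pics/scene0.png")
b=cv2.resize(t[133:217,368:412],None,fx=7,fy=7,interpolation=2)
d=cv2.resize(s[200:270,330:398],None,fx=7,fy=7,interpolation=2)
o=np.zeros((600,800,3),np.uint8);o[:588,:308]=b;o[:490,312:788]=d
for i in range(0,84,10):cv2.putText(o,str(133+i),(0,i*7+4),0,.35,(0,0,255),1);cv2.line(o,(0,i*7),(8,i*7),(0,0,255))
cv2.imwrite("pics/c1.png",o)
E
```

```text
(no output)
```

View pics/c1.png

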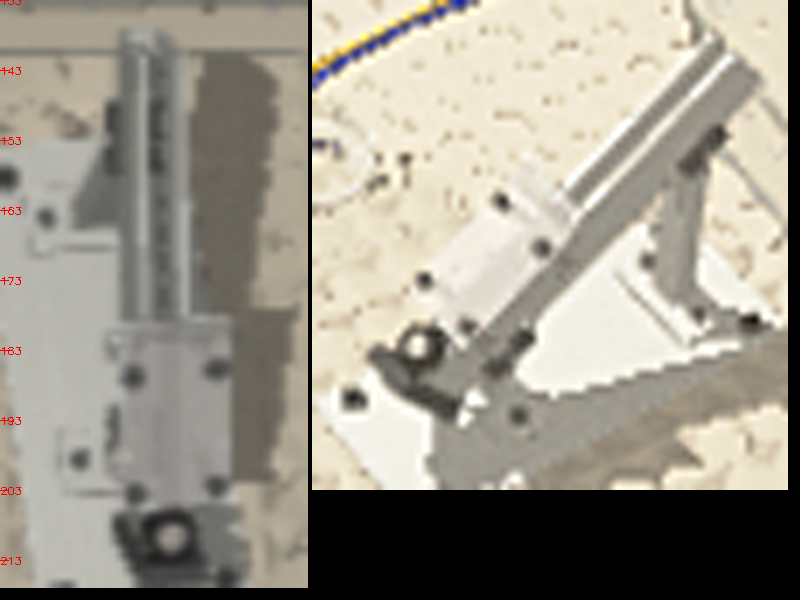

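```bash
cat > fit.py <<'E'
from h import *
from scipy.optimize import least_squares
np.set_printoptions(precision=4,suppress=True)
T=lambda x,y:(133+y/7,368+x/7)
S=lambda x,y:(200+y/7,330+(x-312)/7)
for a in[(154.25,365.5),(223.75,374.25),(220.5,403.75)]:print("base corner",onz("top",a,.008))
F=[("top",T(161,35),(190,0,0)),("top",T(118,320),(100,20,20)),("top",T(232,318),(100,-20,20)),("top",T(118,500),(24,20,14)),("top",T(232,500),(24,-20,14)),
("top",T(172,537),(10,0,10)),("scene",S(423,347),(10,0,10)),("scene",S(715,40),(190,8.5,0)),("scene",S(742,62),(190,-8.5,0)),("scene",S(408,285),(24,20,14)),("scene",S(472,338),(24,-20,14)),("scene",S(530,155),(100,20,20)),("scene",S(578,212),(100,-20,20)),("top",T(140,300),(109,8.5,0)),("top",T(190,300),(109,-8.5,0))]
def pose(p):
    c,s=np.cos(p[3]),np.sin(p[3]);ci,si=np.cos(np.radians(35)),np.sin(np.radians(35))
    R=np.array([[c,-s,0],[s,c,0],[0,0,1]])@np.array([[ci,0,-si],[0,1,0],[si,0,ci]])
    return R,np.array(p[:3])
def w(p,l):R,o=pose(p);return o+R@np.array(l)/1000
def res(p):return np.concatenate([pix(c,w(p,l))-np.array(q) for c,q,l in F])
# the across-only feature of last two points: ignore row
def res2(p):r=res(p);r[-4]=0;r[-2]=0;return r
if __name__=="__main__":
    r=least_squares(res2,[.47,-.25,.06,0.],loss="soft_l1");p=r.x
    print(p[:3],np.degrees(p[3]));print(res2(p).reshape(-1,2).round(1).tolist())
    np.save("track.npy",p);print("load",w(p,(150,0,0)),pose(p)[0][:,0])
    for c,fx,(r0,r1,c0,c1) in[("top",7,(133,217,368,412)),("scene",7,(200,270,330,398))]:
        im=cv2.imread(f"pics/{c}0.png")[r0:r1,c0:c1];im=cv2.resize(im,None,fx=fx,fy=fx,interpolation=2)
        def L(a,b,col):
            A,B=[tuple(int(v) for v in ((pix(c,w(p,q))-(r0,c0)+.5)*fx)[::-1]) for q in(a,b)];cv2.line(im,A,B,col,1)
        for y in(-8.5,-5,5,8.5):L((0,y,0),(190,y,0),(0,255,0))
        for a,b in[((24,20,13),(24,-20,13)),((24,20,13),(85,20,13)),((24,-20,13),(85,-20,13)),((100,20,20),(100,-20,20)),((0,13,14),(0,-13,14))]:L(a,b,(0,0,255))
        th=np.linspace(0,6.28,17)
        for t in range(16):L((10+10*np.cos(th[t]),10*np.sin(th[t]),10),(10+10*np.cos(th[t+1]),10*np.sin(th[t+1]),10),(255,0,255))
        globals()[c]=im
    o=np.zeros((600,800,3),np.uint8);o[:588,:308]=top;o[:490,312:788]=scene;cv2.imwrite("pics/ov.png",o)
    # screws
    for n,z in[("stand",.01)]:pass
    print("stand tri knob",tri((170.4,278.6),(216.8,217.4)),"top z.01",onz("top",(217,217.6),.005),"tip",onz("top",(216.5,217.8),.036))
    print("lying knob tri",tri((191,300.6),(208.2,266.4)),onz("top",(208.2,266.4),.011),"tip",onz("top",(199,269),.005),onz("scene",(191,300.6),.011),onz("scene",(191.5,308),.005))
E
python3 fit.py
```

```text
base corner [ 0.6358 -0.1984  0.008 ]
base corner [ 0.4392 -0.217   0.008 ]
base corner [ 0.4479 -0.2976  0.008 ]
[ 0.4665 -0.254   0.0642] 5.06504918903231
[[1.7, 0.7], [-0.5, 0.4], [-1.7, 0.3], [0.7, -0.0], [-0.7, -0.7], [-1.0, -0.3], [-0.2, -0.9], [-1.2, -0.0], [-0.7, -0.3], [0.4, 0.1], [2.0, -1.3], [-0.1, -0.3], [0.7, 1.0], [0.0, 0.1], [0.0, -0.2]]
load [ 0.5889 -0.2432  0.1502] [0.816  0.0723 0.5736]
stand tri knob (array([0.4596, 0.2103, 0.0097]), np.float64(0.0014960650103045608)) top z.01 [0.459  0.2111 0.005 ] tip [0.4559 0.2031 0.036 ]
lying knob tri (array([0.482 , 0.0763, 0.0156]), np.float64(0.0012517658429294374)) [0.4822 0.077  0.011 ] tip [0.5089 0.071  0.005 ] [0.4844 0.0802 0.011 ] [0.5082 0.0715 0.005 ]
```

View pics/ov.png

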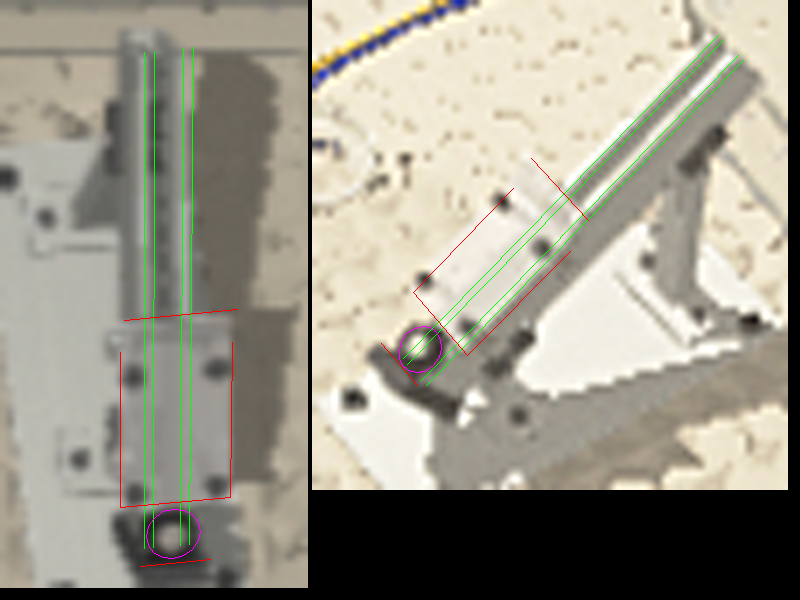

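```bash
python3 - <<'E'
from h import *
s=ctrl.get_state();print(s["time_s"],np.array(s["eef_pos"]),np.array(s["tcp_rot"]).round(4).tolist(),s["ft_force"],s["opening"])
E
```

```text
0.9 [ 0.16814259 -0.54986533  0.30267378] [[0.9563, 0.2924, 0.0], [0.2924, -0.9563, -0.0], [-0.0, 0.0, -1.0]] [ 0.62331718 -0.7388487  -0.1207888 ] 0.09440770684745664
```

Emit:
send_rows:
  steps:
    - [[42, 31, 0, -3, 0], [84, 61, 0, -6, 0], [126, 92, 0, -9, 0], [168, 123, 0, -12, 0], [210, 153, 0, -12, 0]]

```text
time_s: 1.4
eef_pos: [0.3715, -0.4013, 0.3029]
tcp_rot: [[0.996, 0.086, 0.0], [0.086, -0.996, -0.001], [0.0, 0.001, -1.0]]
ft_force: [0.5, -0.4, -0.1]
opening: 0.0942
grip_force: 0.0
```

Emit:
send_rows:
  steps:
    - [[42, 31, 0, 0, 0], [84, 61, 0, 0, 0], [126, 92, 0, 0, 0], [168, 123, 0, 0, 0], [211, 154, 0, 0, 0]]

```text
time_s: 1.9
eef_pos: [0.5736, -0.2536, 0.3028]
tcp_rot: [[0.996, 0.087, 0.0], [0.087, -0.996, -0.0], [0.0, 0.0, -1.0]]
ft_force: [-0.4, -0.8, 0.9]
opening: 0.0938
grip_force: 0.0
```

Emit:
send_rows:
  steps:
    - [[0, 0, -30, 0, 0], [0, 0, -60, 0, 0], [0, 0, -71, 0, 0], [0, 0, -71, 0, 0], [0, 0, -71, 0, 140]]

```text
time_s: 2.4
eef_pos: [0.5723, -0.2559, 0.2327]
tcp_rot: [[0.996, 0.087, 0.001], [0.087, -0.996, -0.001], [0.001, 0.001, -1.0]]
ft_force: [0.1, 0.0, 0.2]
opening: 0.0889
grip_force: 0.0
```

Emit:
send_rows:
  steps:
    - [[16.5, 12.5, 0, 0, 140], [16.5, 12.5, 0, 0, 180], [16.5, 12.5, 0, 0, 180], [16.5, 12.5, 0, 0, 190], [16.5, 12.5, 0, 0, 190]]

```text
time_s: 2.9
eef_pos: [0.5882, -0.2432, 0.2321]
tcp_rot: [[0.996, 0.087, 0.0], [0.087, -0.996, -0.0], [0.0, 0.0, -1.0]]
ft_force: [-0.0, 0.6, -0.5]
opening: 0.0495
grip_force: 0.0
```

Emit:
send_rows:
  steps:
    - [[0, 0, 0, 0, 200], [0, 0, 0, 0, 210], [0, 0, 0, 0, 215], [0, 0, 0, 0, 215], [0, 0, 0, 0, 215]]

```text
time_s: 3.4
eef_pos: [0.5884, -0.2411, 0.2315]
tcp_rot: [[0.996, 0.088, -0.001], [0.088, -0.996, 0.003], [-0.001, -0.003, -1.0]]
ft_force: [-0.7, 5.1, 2.2]
opening: 0.0169
grip_force: 30.0
```

Emit:
send_rows:
  steps:
    - [[0, 0, 0, 0, 100], [0, 0, 0, 0, 100], [0, 1, 30, 0, 100], [0, 1, 71, 0, 100], [0, 31, 71, -4, 100]]

```text
time_s: 3.9
eef_pos: [0.5913, -0.2163, 0.3099]
tcp_rot: [[1.0, 0.011, 0.012], [0.011, -1.0, -0.009], [0.012, 0.009, -1.0]]
ft_force: [0.5, 0.1, -0.1]
opening: 0.0533
grip_force: 0.0
```

Emit:
send_rows:
  steps:
    - [[-14, 43, 0, -5, 100], [-28, 86, 0, -10, 100], [-42, 129, 0, -15, 100], [-56, 172, 0, -17, 100], [-70, 215, 0, -17, 100]]

```text
time_s: 4.4
eef_pos: [0.5181, 0.0043, 0.3029]
tcp_rot: [[0.961, -0.277, 0.001], [-0.277, -0.961, -0.001], [0.002, 0.001, -1.0]]
ft_force: [0.4, -0.1, 0.5]
opening: 0.0571
grip_force: 0.0
```

Emit:
send_rows:
  steps:
    - [[-14, 43, 0, 0, 100], [-35, 73, 0, 0, 100], [-35, 73, 0, 0, 100], [-35, 73, 0, 0, 100], [-35, 73, 0, 0, 100]]

```text
time_s: 4.9
eef_pos: [0.4844, 0.0753, 0.3029]
tcp_rot: [[0.961, -0.277, 0.001], [-0.277, -0.961, -0.001], [0.001, 0.0, -1.0]]
ft_force: [-0.3, -0.1, -0.2]
opening: 0.0571
grip_force: 0.0
```

```bash
cat > look.py <<'E'
import sys
from h import *
n=sys.argv[1];o=np.zeros((420,800,3),np.uint8)
(r,c),(r2,c2)=[pix(k,[float(v) for v in sys.argv[2:5]]).astype(int) for k in("top","scene")]
for i,(k,a,b) in enumerate([("top",r,c),("scene",r2,c2)]):
    im=eyes.snapshot(k)[:,:,::-1];cv2.imwrite(f"pics/{n}_{k}.png",im)
    a0=max(0,a-28);b0=max(0,b-28);q=cv2.resize(im[a0:a0+56,b0:b0+56],None,fx=7,fy=7,interpolation=2);o[:q.shape[0],i*400:i*400+q.shape[1]]=q;print(k,"crop origin row,col",a0,b0,"x7")
cv2.imwrite(f"pics/{n}.png",o)
s=ctrl.get_state();print(s["time_s"],np.array(s["eef_pos"]).round(4),s["ft_force"])
E
python3 look.py l1 .49 .075 .01
```

```text
top crop origin row,col 177 239 x7
scene crop origin row,col 163 274 x7
5.0 [0.4843 0.0751 0.3027] [0.33322803 0.33764814 0.664278  ]
```

View pics/l1.png

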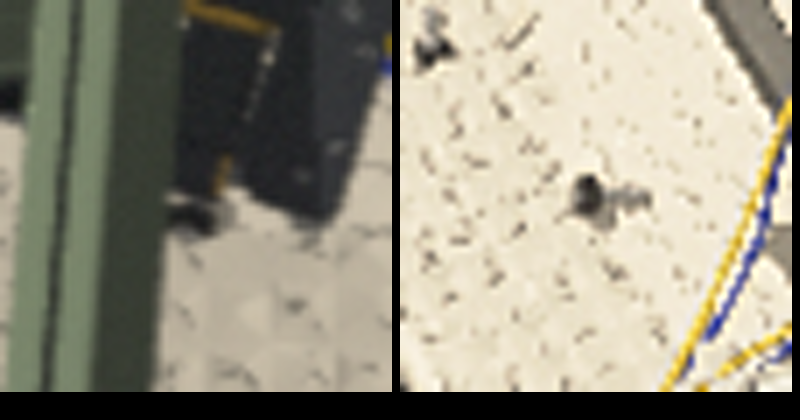

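Emit:
send_rows:
  steps:
    - [[-1, 3, -45, 0, 100], [-1, 3, -90, 0, 100], [-1, 3, -135, 0, 100], [-1, 3, -175, 0, 100], [-1, 3, -195, 0, 100]]

```text
time_s: 5.5
eef_pos: [0.4806, 0.0781, 0.1038]
tcp_rot: [[0.961, -0.278, -0.006], [-0.278, -0.961, -0.0], [-0.006, 0.002, -1.0]]
ft_force: [-1.4, 0.1, 0.3]
opening: 0.0572
grip_force: 0.0
```

Emit:
send_rows:
  steps:
    - [[0, 0, -5, 0, 100], [0, 0, -8, 0, 100], [0, 0, -8, 0, 100], [0, 0, -8, 0, 150], [0, 0, -8, 0, 180]]

```text
time_s: 6.0
eef_pos: [0.4837, 0.0793, 0.1011]
tcp_rot: [[0.961, -0.276, 0.003], [-0.276, -0.961, -0.0], [0.003, -0.001, -1.0]]
ft_force: [-0.3, -0.3, 0.6]
opening: 0.0446
grip_force: 0.0
```

Emit:
send_rows:
  steps:
    - [[0, 0, 0, 0, 190], [0, 0, 0, 0, 200], [0, 0, 0, 0, 210], [0, 0, 0, 0, 210], [0, 0, 0, 0, 210]]

```text
time_s: 6.5
eef_pos: [0.4827, 0.0793, 0.0998]
tcp_rot: [[0.961, -0.276, 0.0], [-0.276, -0.961, -0.0], [0.0, -0.0, -1.0]]
ft_force: [0.7, 0.6, 1.3]
opening: 0.0188
grip_force: 30.0
```

Emit:
send_rows:
  steps:
    - [[0, 0, 20, 0, 210], [0, 0, 60, 0, 210], [0, 0, 105, 0, 210], [0, 0, 150, 5, 210], [0, 0, 195, 10, 210]]

```text
time_s: 7.0
eef_pos: [0.482, 0.0794, 0.2962]
tcp_rot: [[0.995, -0.101, -0.001], [-0.101, -0.995, 0.0], [-0.001, 0.0, -1.0]]
ft_force: [0.7, 0.3, -0.4]
opening: 0.0192
grip_force: 30.0
```

Emit:
send_rows:
  steps:
    - [[15, -42, 10, 3, 210], [30, -84, 20, 6, 210], [45, -126, 25, 9, 210], [60, -168, 25, 11, 210], [75, -210, 25, 11, 210]]

```text
time_s: 7.5
eef_pos: [0.5579, -0.1323, 0.3198]
tcp_rot: [[0.996, 0.088, 0.0], [0.088, -0.996, 0.0], [0.0, -0.0, -1.0]]
ft_force: [1.4, 0.1, -1.2]
opening: 0.0189
grip_force: 30.0
```

Emit:
send_rows:
  steps:
    - [[15, -42, 0, 0, 210], [30, -80, 0, 0, 210], [40, -110, 0, 0, 210], [40, -110, 0, 0, 210], [40, -110, 0, 0, 210]]

```text
time_s: 8.0
eef_pos: [0.5972, -0.241, 0.3187]
tcp_rot: [[0.996, 0.086, -0.001], [0.086, -0.996, 0.001], [-0.001, -0.002, -1.0]]
ft_force: [-0.1, 0.7, 0.2]
opening: 0.0191
grip_force: 30.0
```

```bash
python3 look.py l2 .59 -.24 .18
```

```text
top crop origin row,col 123 364 x7
scene crop origin row,col 180 352 x7
8.1 [ 0.5972 -0.2396  0.3193] [-0.5792589  -0.67220698 -0.07929438]
```

View pics/l2.png

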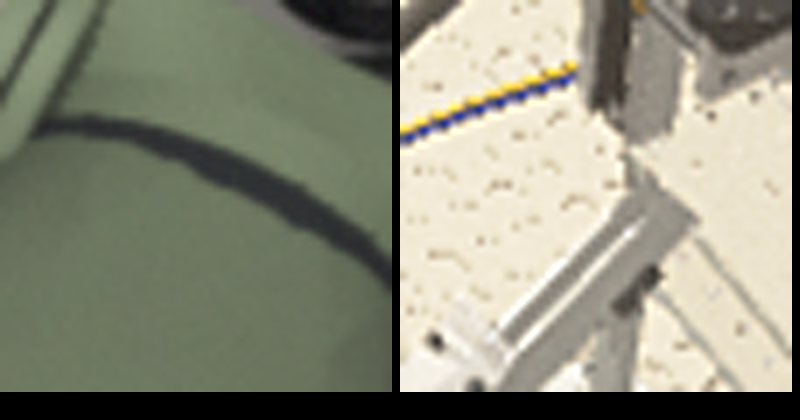

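Emit:
send_rows:
  steps:
    - [[0, 0, -20, 0, 210], [0, 0, -35, 0, 210], [0, 0, -40, 0, 210], [0, 0, -45, 0, 210], [0, 0, -45, 0, 210]]

```text
time_s: 8.6
eef_pos: [0.5973, -0.2401, 0.274]
tcp_rot: [[0.996, 0.088, -0.001], [0.088, -0.996, 0.001], [-0.001, -0.001, -1.0]]
ft_force: [0.2, 0.2, 0.3]
opening: 0.0187
grip_force: 30.0
```

Emit:
send_rows:
  steps:
    - [[0, 0, -3, 0, 210], [0, 0, -6, 0, 210], [0, 0, -9, 0, 210], [0, 0, -10, 0, 210], [0, 0, -10, 0, 210]]

```text
time_s: 9.1
eef_pos: [0.5975, -0.2407, 0.2644]
tcp_rot: [[0.996, 0.087, -0.0], [0.087, -0.996, 0.0], [-0.0, -0.0, -1.0]]
ft_force: [0.7, 0.4, -0.1]
opening: 0.0189
grip_force: 30.0
```

Emit:
send_rows:
  steps:
    - [[0, 0, -1, 0, 210], [0, 0, -2, 0, 210], [0, 0, -3, 0, 210], [0, 0, -4, 0, 210], [0, 0, -4, 0, 210]]

```text
time_s: 9.6
eef_pos: [0.5975, -0.2408, 0.2605]
tcp_rot: [[0.996, 0.087, -0.0], [0.087, -0.996, -0.0], [-0.0, 0.0, -1.0]]
ft_force: [-0.8, 0.2, -0.7]
opening: 0.0194
grip_force: 30.0
```

Emit:
send_rows:
  steps:
    - [[0, 0, -1, 0, 210], [0, 0, -2, 0, 210], [0, 0, -3, 0, 210], [0, 0, -3, 0, 210], [0, 0, -3, 0, 210]]

```text
time_s: 10.1
eef_pos: [0.5976, -0.2408, 0.2576]
tcp_rot: [[0.996, 0.087, 0.0], [0.087, -0.996, -0.0], [0.0, 0.0, -1.0]]
ft_force: [0.2, -0.7, 0.3]
opening: 0.0189
grip_force: 30.0
```

```bash
python3 - <<'E'
from h import *
im=eyes.snapshot("scene")[:,:,::-1];cv2.imwrite("pics/l3s.png",im)
cv2.imwrite("pics/l3.png",cv2.resize(im[180:250,340:420],None,fx=8,fy=8,interpolation=2))
E
```

```text
(no output)
```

View pics/l3.png

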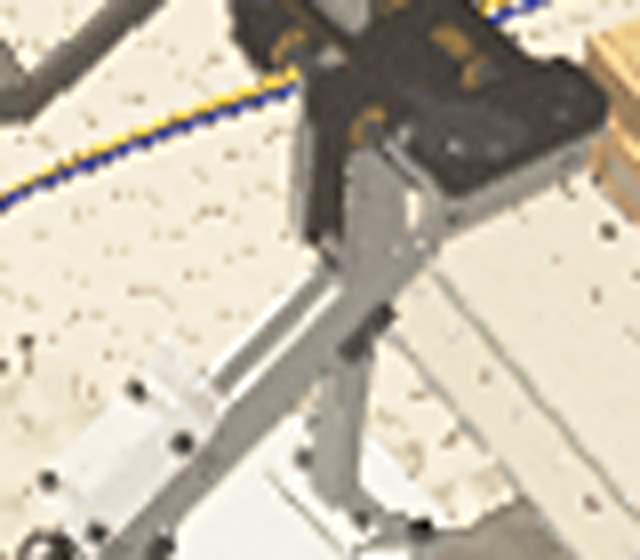

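Emit:
send_rows:
  steps:
    - [[0, 0.5, -1, 0, 210], [0, 0.5, -2, 0, 210], [0, 0.5, -3, 0, 210], [0, 0.5, -3, 0, 210], [0, 0.5, -3, 0, 210]]

```text
time_s: 10.65
eef_pos: [0.5976, -0.2405, 0.2548]
tcp_rot: [[0.996, 0.087, 0.0], [0.087, -0.996, -0.001], [0.0, 0.001, -1.0]]
ft_force: [-0.3, -2.7, 1.0]
opening: 0.0191
grip_force: 30.0
```

Emit:
send_rows:
  steps:
    - [[0, 0, -1, 0, 210], [0, 0, -2, 0, 210], [0, 0, -2, 0, 210], [0, 0, -2, 0, 210], [0, 0, -2, 0, 210]]

```text
time_s: 11.15
eef_pos: [0.5976, -0.2404, 0.2535]
tcp_rot: [[0.996, 0.087, 0.0], [0.087, -0.996, -0.001], [0.0, 0.001, -1.0]]
ft_force: [-1.6, -0.5, 5.3]
opening: 0.0188
grip_force: 30.0
```

Emit:
send_rows:
  steps:
    - [[0, 0, 1, 0, 150], [0, 0, 1, 0, 130], [0, 0, 1, 0, 130], [0, 0, 1, 0, 130], [0, 0, 1, 0, 130]]

```text
time_s: 11.65
eef_pos: [0.5975, -0.2399, 0.2532]
tcp_rot: [[0.996, 0.087, -0.001], [0.087, -0.996, 0.001], [-0.001, -0.001, -1.0]]
ft_force: [0.0, -0.4, -0.6]
opening: 0.0458
grip_force: 0.0
```

Emit:
send_rows:
  steps:
    - [[0, 0, 40, 0, 100], [0, 0, 66, 0, 100], [-10, 40, 66, 0, 100], [-20, 85, 66, 0, 100], [-30, 130, 66, 0, 100]]

```text
time_s: 12.15
eef_pos: [0.5671, -0.1092, 0.3199]
tcp_rot: [[0.996, 0.086, 0.001], [0.086, -0.996, 0.0], [0.001, -0.0, -1.0]]
ft_force: [-0.3, 1.0, -0.1]
opening: 0.0573
grip_force: 0.0
```

```bash
python3 look.py l4 .53 -.25 .11
```

```text
top crop origin row,col 154 364 x7
scene crop origin row,col 205 334 x7
12.25 [ 0.5664 -0.1053  0.3197] [-0.58222691 -0.04597197  0.27032203]
```

View pics/l4.png

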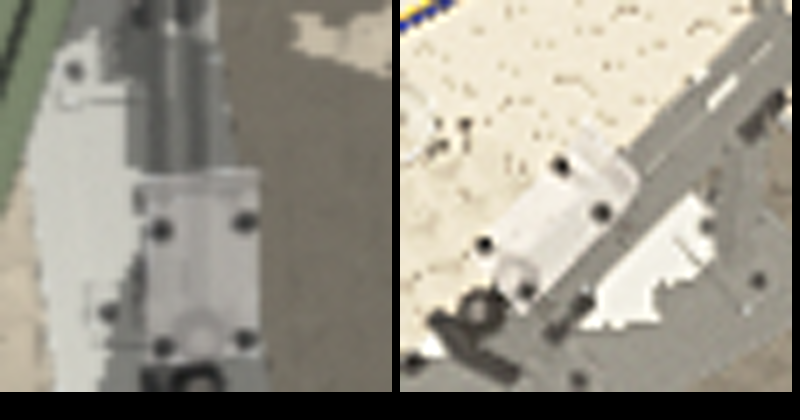

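Emit:
send_rows:
  steps:
    - [[-20, 44, 0, -3, 200], [-40, 88, 0, -5, 255], [-60, 132, 0, -5, 255], [-80, 175, 0, -5, 255], [-100, 218, 0, -5, 255]]

```text
time_s: 12.75
eef_pos: [0.467, 0.1088, 0.3198]
tcp_rot: [[1.0, -0.001, 0.001], [-0.001, -1.0, 0.0], [0.001, -0.0, -1.0]]
ft_force: [1.1, 0.1, 0.6]
opening: 0.0207
grip_force: 0.0
```

Emit:
send_rows:
  steps:
    - [[-20, 44, 0, 0, 255], [-44, 90, -30, 0, 255], [-44, 98, -75, 0, 255], [-44, 98, -110, 0, 255], [-44, 98, -110, 0, 255]]

```text
time_s: 13.25
eef_pos: [0.4196, 0.2051, 0.2046]
tcp_rot: [[1.0, 0.002, -0.012], [0.001, -1.0, -0.003], [-0.012, 0.003, -1.0]]
ft_force: [-0.4, -0.9, -0.9]
opening: 0.0004
grip_force: 0.0
```

Emit:
send_rows:
  steps:
    - [[0, 4, -40, 0, 255], [0, 4, -75, 0, 255], [0, 4, -87, 0, 255], [0, 4, -87, 0, 255], [0, 4, -87, 0, 255]]

```text
time_s: 13.75
eef_pos: [0.4254, 0.2099, 0.1245]
tcp_rot: [[1.0, -0.001, 0.003], [-0.001, -1.0, 0.001], [0.003, -0.001, -1.0]]
ft_force: [0.1, 0.1, 0.4]
opening: 0.0004
grip_force: 0.0
```

```bash
python3 - <<'E'
from h import *
s=ctrl.get_state();print(s["eef_pos"],s["opening"])
E
```

```text
[0.42539913 0.20990336 0.12453751] 0.0004142799794849861
```

Emit:
send_rows:
  steps:
    - [[10, 0, -2, 0, 255], [20, 0, -2, 0, 255], [28, 0, -2, 0, 255], [36, 0, -2, 0, 255], [44, 0, -2, 0, 255]]

```text
time_s: 14.25
eef_pos: [0.4686, 0.2099, 0.1209]
tcp_rot: [[1.0, -0.0, 0.001], [-0.0, -1.0, 0.0], [0.001, -0.0, -1.0]]
ft_force: [-0.5, -0.4, -0.2]
opening: 0.0009
grip_force: 0.0
```

Emit:
send_rows:
  steps:
    - [[2, 0, 0, 0, 255], [-10, 0, 20, 0, 255], [-40, -20, 60, 0, 200], [-60, -60, 100, 0, 100], [-60, -105, 140, 0, 100]]

```text
time_s: 14.75
eef_pos: [0.4065, 0.1217, 0.2454]
tcp_rot: [[1.0, 0.003, -0.003], [0.003, -1.0, -0.0], [-0.003, 0.0, -1.0]]
ft_force: [1.9, -1.1, -0.8]
opening: 0.0212
grip_force: 0.0
```

```bash
python3 - <<'E'
from h import *
P={}
for c in("top","scene"):
    im=eyes.snapshot(c);cv2.imwrite(f"pics/m_{c}.png",im[:,:,::-1])
    for n in("screw_standing_head","screw_lying_head"):
        print(c,n,[(np.round(q["point"],1).tolist(),round(q["score"],2),onz(c,q["point"],.011)[:2].round(3).tolist(),int(q["pixels"].sum())) for q in cut_out(c,n)[:4]])
    b=cv2.imread(f"pics/{c}0.png").astype(int);d=np.abs(b-im[:,:,::-1]).sum(2)
    r,k=pix(c,(.47,.21,.01)).astype(int);dark=im[r-14:r+10,k-18:k+19].sum(2)
    print(r-14,k-18);print("\n".join("".join("#" if v<180 else "+" if v<300 else "." for v in row) for row in dark))
print(ctrl.get_state()["eef_pos"])
E
```

```text
top screw_standing_head []
top screw_lying_head []
198 199
....................++....++...++++##
....................++....#+...++++##
....................++....++...++++##
....................++....#+...++++##
....................++....#+...++++##
....................+.....#+...++++##
..........................#+...++++##
..........................++...++#+##
..........................++...++#+##
..........................++...++#++#
.........................+++...++#++#
.........................+++...+##++#
.........................+++...+##++#
.........................+++...+##++#
.........................+++...+###+#
.........................+++...++#++#
.........................+++...+###++
.........................+++...+###++
.........................+++...+###++
.........................++....+####+
.........................++....+####+
.........................++....++###+
.........................++....+#####
.........................++....++####
scene screw_standing_head []
scene screw_lying_head [([270.8, 404.9], 0.4, [0.614, -0.363], 209)]
155 263
+.....#+...............
[... 223 characters left out ...]
...................
.....................................
.....................................
.....................................
...................##+...............
...................+##+..............
....................+#+..............
....................+#+..............
....................#+...............
.....................................
.....................................
.....................................
.....................................
.....................................
.....................................
.....................................
.....................................
.....................................
[0.40834724 0.12224041 0.24393032]
```

Emit:
send_rows:
  steps:
    - [[0, -45, 20, 0, 100], [0, -90, 40, 0, 100], [0, -135, 60, 0, 100], [0, -180, 60, 0, 100], [0, -225, 60, 0, 100]]

```text
time_s: 15.55
eef_pos: [0.4091, -0.1038, 0.3043]
tcp_rot: [[1.0, 0.002, -0.001], [0.002, -1.0, 0.001], [-0.001, -0.001, -1.0]]
ft_force: [1.1, 0.3, -0.2]
opening: 0.0575
grip_force: 0.0
```

```bash
cat > loc.py <<'E'
from h import *
o=np.zeros((420,800,3),np.uint8)
for i,c in enumerate(("top","scene")):
    im=eyes.snapshot(c);cv2.imwrite(f"pics/m_{c}.png",im[:,:,::-1])
    for n in("screw_standing_head","screw_lying_head"):
        print(c,n,[(np.round(q["point"],1).tolist(),round(q["score"],2),onz(c,q["point"],.011)[:2].round(3).tolist(),int(q["pixels"].sum())) for q in cut_out(c,n)[:4]])
    r,k=pix(c,(.48,.21,.01)).astype(int);dark=im[r-16:r+12,k-20:k+21].sum(2)
    print(r-16,k-20);print("\n".join("".join("#" if v<180 else "+" if v<300 else "." for v in row) for row in dark))
    q=cv2.resize(im[r-28:r+28,k-28:k+28,::-1],None,fx=7,fy=7,interpolation=2);o[:392,i*400:i*400+392]=q;print("crop",r-28,k-28)
cv2.imwrite("pics/m.png",o)
print(ctrl.get_state()["eef_pos"])
E
python3 loc.py
```

```text
top screw_standing_head []
top screw_lying_head []
193 197
.........................................
.........................................
.........................................
.........................................
.........................................
.........................................
.........................................
.........................................
.........................................
.........................................
.........................................
.........................................
.........................................
.........................................
..................+++++..................
.................+#####+.................
.................#######+................
................+######+.................
.................+++++#+.................
.....................++..................
.........................................
.........................................
.........................................
.........................................
.................................
[... 737 characters left out ...]
......+...++#+++##+
...................##......++++..++++#+..
...................+##+.....+++..++++#...
....................+#+......+++..++++...
....................+#+.......+++..+++#..
....................##.........+++++++++.
...............................++++++++++
...............................++++++++++
................................+++++++++
................................+++++++++
................................+++++++++
................................+++++++++
................................+++++++++
................................+#+++++++
................................+#+++++++
................................+#++..+++
crop 140 255
[ 0.4088627  -0.10164049  0.30372157]
```

View pics/m.png

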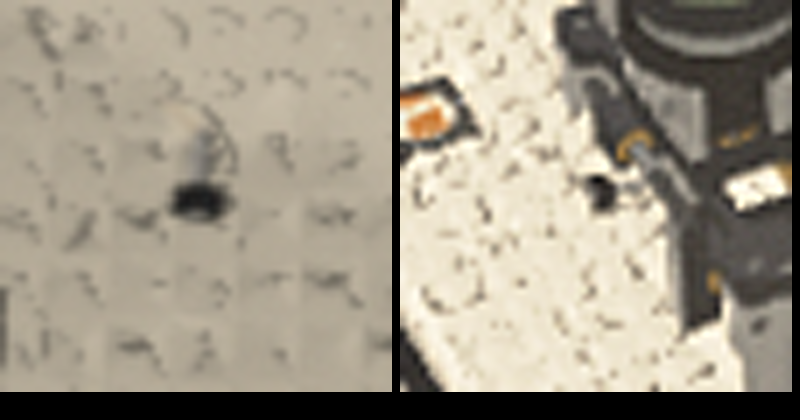

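```bash
python3 - <<'E'
from h import *
print(onz("top",(209.4,217.4),.011),onz("top",(199.6,217.9),.005))
p=(140+192/7,255+200/7);print(onz("scene",p,.011),tri(p,(209.4,217.4)))
print(onz("top",(208.2,266.4),.011))
E
```

```text
[0.47914003 0.21109564 0.011     ] [0.5075452  0.21235824 0.005     ]
[0.48194761 0.21461011 0.011     ] (array([0.47910568, 0.20960319, 0.01620964]), np.float64(0.0016754100834325796))
[0.48216725 0.07699364 0.011     ]
```

Emit:
send_rows:
  steps:
    - [[10, 44, 0, 1, 100], [20, 88, 0, 2, 100], [30, 132, 0, 2, 100], [40, 176, 0, 2, 100], [50, 219, 0, 2, 100]]

```text
time_s: 16.35
eef_pos: [0.4581, 0.1199, 0.3047]
tcp_rot: [[0.999, 0.039, -0.001], [0.039, -0.999, 0.0], [-0.001, -0.0, -1.0]]
ft_force: [0.8, -0.4, -0.1]
opening: 0.0574
grip_force: 0.0
```

Emit:
send_rows:
  steps:
    - [[10, 44, 0, 0, 100], [22, 95, -20, 0, 100], [22, 95, -60, 0, 100], [22, 95, -100, 0, 100], [22, 95, -100, 0, 100]]

```text
time_s: 16.85
eef_pos: [0.4752, 0.2123, 0.1986]
tcp_rot: [[0.999, 0.04, -0.015], [0.04, -0.999, -0.003], [-0.015, 0.003, -1.0]]
ft_force: [-0.5, -0.4, 0.5]
opening: 0.0573
grip_force: 0.0
```

Emit:
send_rows:
  steps:
    - [[0, 0, -40, 0, 100], [0, 0, -80, 0, 100], [0, 0, -96, 0, 100], [0, 0, -96, 0, 100], [0, 0, -96, 0, 100]]

```text
time_s: 17.35
eef_pos: [0.4819, 0.2117, 0.1108]
tcp_rot: [[0.999, 0.036, 0.002], [0.036, -0.999, 0.001], [0.002, -0.001, -1.0]]
ft_force: [0.8, 0.5, 0.3]
opening: 0.057
grip_force: 0.0
```

Emit:
send_rows:
  steps:
    - [[-1, 0, -5, 0, 100], [-1, 0, -9, 0, 100], [-1, 0, -9, 0, 100], [-1, 0, -9, 0, 150], [-1, 0, -9, 0, 180]]

```text
time_s: 17.85
eef_pos: [0.4803, 0.2108, 0.1004]
tcp_rot: [[0.999, 0.035, 0.001], [0.035, -0.999, 0.0], [0.001, -0.0, -1.0]]
ft_force: [0.5, 0.1, 0.5]
opening: 0.0446
grip_force: 0.0
```

Emit:
send_rows:
  steps:
    - [[0, 0, 0, 0, 190], [0, 0, 0, 0, 200], [0, 0, 0, 0, 210], [0, 0, 0, 0, 210], [0, 0, 0, 0, 210]]

```text
time_s: 18.35
eef_pos: [0.4801, 0.2108, 0.1001]
tcp_rot: [[0.999, 0.035, -0.0], [0.035, -0.999, -0.0], [-0.0, 0.0, -1.0]]
ft_force: [-0.3, 0.7, -0.5]
opening: 0.0188
grip_force: 30.0
```

Emit:
send_rows:
  steps:
    - [[0, 0, 20, 0, 210], [0, 0, 60, 0, 210], [0, 0, 105, 0, 210], [0, 0, 150, 1, 210], [0, 0, 190, 3, 210]]

```text
time_s: 18.85
eef_pos: [0.4801, 0.2108, 0.2924]
tcp_rot: [[0.996, 0.088, 0.001], [0.088, -0.996, 0.0], [0.001, -0.0, -1.0]]
ft_force: [0.1, -0.6, 0.7]
opening: 0.0188
grip_force: 30.0
```

Emit:
send_rows:
  steps:
    - [[10, -40, 10, 0, 210], [20, -80, 20, 0, 210], [30, -120, 29, 0, 210], [40, -160, 29, 0, 210], [50, -200, 29, 0, 210]]

```text
time_s: 19.35
eef_pos: [0.5303, 0.0093, 0.3197]
tcp_rot: [[0.996, 0.088, 0.001], [0.088, -0.996, -0.0], [0.001, 0.0, -1.0]]
ft_force: [0.1, 0.4, -0.4]
opening: 0.0186
grip_force: 30.0
```

Emit:
send_rows:
  steps:
    - [[12, -42, 0, 0, 210], [24, -84, 0, 0, 210], [36, -126, 0, 0, 210], [48, -168, 0, 0, 210], [60, -210, 0, 0, 210]]

```text
time_s: 19.85
eef_pos: [0.5901, -0.2009, 0.3189]
tcp_rot: [[0.996, 0.087, -0.0], [0.087, -0.996, 0.0], [-0.0, -0.0, -1.0]]
ft_force: [1.0, 0.5, -0.7]
opening: 0.0188
grip_force: 30.0
```

Emit:
send_rows:
  steps:
    - [[7, -41, 0, 0, 210], [7, -41, 0, 0, 210], [7, -41, 0, 0, 210], [7, -41, 0, 0, 210], [7, -41, 0, 0, 210]]

```text
time_s: 20.35
eef_pos: [0.597, -0.2386, 0.3192]
tcp_rot: [[0.996, 0.089, -0.0], [0.089, -0.996, 0.0], [-0.0, -0.0, -1.0]]
ft_force: [0.2, 0.6, -1.2]
opening: 0.0189
grip_force: 30.0
```

Emit:
send_rows:
  steps:
    - [[0, 0, -20, 0, 210], [0, 0, -35, 0, 210], [0, 0, -40, 0, 210], [0, 0, -45, 0, 210], [0, 0, -45, 0, 210]]

```text
time_s: 20.85
eef_pos: [0.5969, -0.2398, 0.2735]
tcp_rot: [[0.996, 0.088, -0.001], [0.088, -0.996, 0.001], [-0.001, -0.001, -1.0]]
ft_force: [0.1, 1.0, -0.8]
opening: 0.0191
grip_force: 30.0
```

Emit:
send_rows:
  steps:
    - [[0, 0, -3, 0, 210], [0, 0, -6, 0, 210], [0, 0, -9, 0, 210], [0, 0, -12, 0, 210], [0, 0, -12, 0, 210]]

```text
time_s: 21.35
eef_pos: [0.5968, -0.2401, 0.2615]
tcp_rot: [[0.996, 0.087, -0.001], [0.087, -0.996, 0.001], [-0.001, -0.001, -1.0]]
ft_force: [-0.0, -0.4, -0.6]
opening: 0.019
grip_force: 30.0
```

Emit:
send_rows:
  steps:
    - [[0, 0, -2, 0, 210], [0, 0, -4, 0, 210], [0, 0, -6, 0, 210], [0, 0, -7, 0, 210], [0, 0, -7, 0, 210]]

```text
time_s: 21.85
eef_pos: [0.597, -0.2401, 0.2548]
tcp_rot: [[0.996, 0.087, -0.0], [0.087, -0.996, 0.0], [-0.0, -0.0, -1.0]]
ft_force: [-0.2, -0.2, -0.0]
opening: 0.019
grip_force: 30.0
```

Just above contact as before; lower 1 mm more, release and back off.

Emit:
send_rows:
  steps:
    - [[0, 0, -1, 0, 210], [0, 0, -1.5, 0, 210], [0, 0, -1, 0, 150], [0, 0, -0.5, 0, 130], [0, 0, -0.5, 0, 130]]

```text
time_s: 22.35
eef_pos: [0.5971, -0.2402, 0.2548]
tcp_rot: [[0.996, 0.087, 0.0], [0.087, -0.996, -0.0], [0.0, 0.0, -1.0]]
ft_force: [-0.5, -0.0, 0.4]
opening: 0.0391
grip_force: 0.0
```

Emit:
send_rows:
  steps:
    - [[0, 0, 0, 0, 130], [0, 0, 0, 0, 130], [0, 0, 40, 0, 100], [0, 0, 66, 0, 100], [-8, 40, 66, 0, 100]]

```text
time_s: 22.85
eef_pos: [0.5914, -0.2045, 0.3262]
tcp_rot: [[0.997, 0.082, 0.01], [0.082, -0.997, -0.007], [0.009, 0.008, -1.0]]
ft_force: [0.1, 0.8, 0.1]
opening: 0.0568
grip_force: 0.0
```

Emit:
send_rows:
  steps:
    - [[-10, 45, 0, 0, 100], [-20, 90, 0, 0, 100], [-30, 130, 0, 0, 100], [-30, 130, 0, 0, 100], [-30, 130, 0, 0, 100]]

```text
time_s: 23.35
eef_pos: [0.559, -0.0695, 0.321]
tcp_rot: [[0.996, 0.089, 0.001], [0.089, -0.996, -0.001], [0.001, 0.001, -1.0]]
ft_force: [0.2, -0.8, 0.2]
opening: 0.057
grip_force: 0.0
```

```bash
cat > chk.py <<'E'
from h import *
from fit import w
p=np.load("track.npy")
for c in("top","scene"):
    im=eyes.snapshot(c);cv2.imwrite(f"pics/z_{c}.png",im[:,:,::-1])
    g=im.astype(int).sum(2);old=cv2.imread(f"pics/{c}0.png").astype(int).sum(2);mid=cv2.imread(f"pics/l4_{c}.png").astype(int).sum(2)
    print(c)
    for x in range(10,190,5):
        r,k=np.round(pix(c,w(p,(x,0,10)))).astype(int);s=np.s_[r-1:r+2,k-1:k+2]
        print(x,(r,k),[int(a[s].mean()) for a in(old,mid,g)],end="; ")
    print([(np.round(q["point"],1).tolist(),round(q["score"],2)) for q in search_frame(c,"screw_queued_head")])
    print([(int(x),pix(c,w(p,(x,0,10))).round(1).tolist()) for x in(10,30,50)])
E
python3 chk.py
```

```text
base corner [ 0.6358 -0.1984  0.008 ]
base corner [ 0.4392 -0.217   0.008 ]
base corner [ 0.4479 -0.2976  0.008 ]
top
10 (np.int64(209), np.int64(392)) [388, 264, 261]; 15 (np.int64(207), np.int64(392)) [225, 170, 168]; 20 (np.int64(205), np.int64(392)) [296, 299, 299]; 25 (np.int64(203), np.int64(392)) [427, 458, 457]; 30 (np.int64(202), np.int64(392)) [431, 469, 466]; 35 (np.int64(200), np.int64(392)) [429, 434, 428]; 40 (np.int64(198), np.int64(392)) [428, 433, 422]; 45 (np.int64(196), np.int64(392)) [429, 468, 465]; 50 (np.int64(194), np.int64(392)) [430, 472, 456]; 55 (np.int64(193), np.int64(392)) [429, 472, 435]; 60 (np.int64(191), np.int64(392)) [430, 474, 436]; 65 (np.int64(189), np.int64(392)) [432, 476, 473]; 70 (np.int64(187), np.int64(392)) [434, 476, 475]; 75 (np.int64(185), np.int64(392)) [434, 476, 474]; 80 (np.int64(184), np.int64(392)) [434, 476, 472]; 85 (np.int64(182), np.int64(392)) [417, 459, 456]; 90 (np.int64(180), np.int64(392)) [385, 423, 422]; 95 (np.int64(178), np.int64(392)) [359, 354, 353]; 100 (np.int64(176), np.int64(392)) [339, 274, 273]; 105 (np.int6
[... 2193 characters left out ...]
 472]; 130 (np.int64(220), np.int64(374)) [469, 433, 467]; 135 (np.int64(219), np.int64(375)) [465, 429, 467]; 140 (np.int64(218), np.int64(376)) [467, 423, 470]; 145 (np.int64(216), np.int64(377)) [523, 517, 490]; 150 (np.int64(215), np.int64(378)) [519, 489, 452]; 155 (np.int64(214), np.int64(380)) [459, 438, 436]; 160 (np.int64(213), np.int64(381)) [457, 434, 439]; 165 (np.int64(211), np.int64(382)) [507, 451, 450]; 170 (np.int64(210), np.int64(383)) [497, 446, 442]; 175 (np.int64(209), np.int64(384)) [498, 450, 447]; 180 (np.int64(208), np.int64(386)) [452, 434, 431]; 185 (np.int64(207), np.int64(387)) [450, 430, 441]; []
[(10, [249.4, 345.0]), (30, [244.6, 349.7]), (50, [239.7, 354.4])]
```

```bash
python3 -c "
from bench import workorder;print(workorder.sign_off())"
```

```text
the job is handed in; nothing more can be done
None
```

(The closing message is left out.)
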